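# Press two jar tops home

### The job

The silver tops of the green jar and the blue jar still stand proud: with the fingertips press each of the two gently straight down until it is fully home, then draw the hand clear. Do not lift, shove or tip either jar. Do not touch the red, yellow or black jars (the red one's top must stay up, it is still to be glued), and leave everything else on the bench where it is.

Things in the scene. Friction and masses are not known exactly. Their poses are not given: they have to be found in the camera images.
- jar_green: loose white glazed pot-bellied jar, with green foot, green shoulder ring and green painted diamonds; foot 54 mm across, belly 66 mm across at 45 mm height, shoulder at 69 mm, about 0.25 to 0.5 kg with its silver top; origin at the centre of its underside, z up; stands upright on the bench
- top_green (a joint): how far the silver metal top of the green jar is pushed down (to be pressed home; starts 7 to 10 mm proud). joint value in m: 0 = pulled fully up (10 mm proud), 0.010 = fully home (rim down on the jar's shoulder, stop). It slides stiffly straight down on the terracotta-coloured neck: about 5 N moves it, and it stays where it is left; then it meets a hard stop
- press_green (a point): centre of the flat top face (34 mm across, small dark dot in the middle) of the green jar's silver top, which is 42 mm across at its rim and 13 mm high. Moves with the top: 93 mm above the bench when fully up, 83 mm when home
- jar_blue: loose white glazed pot-bellied jar, with blue foot, blue shoulder ring and blue painted diamonds; foot 54 mm across, belly 66 mm across at 45 mm height, shoulder at 69 mm, about 0.25 to 0.5 kg with its silver top; origin at the centre of its underside, z up; stands upright on the bench
- top_blue (a joint): how far the silver metal top of the blue jar is pushed down (to be pressed home; starts 7 to 10 mm proud). joint value in m: 0 = pulled fully up (10 mm proud), 0.010 = fully home (rim down on the jar's shoulder, stop). It slides stiffly straight down on the terracotta-coloured neck: about 5 N moves it, and it stays where it is left; then it meets a hard stop
- press_blue (a point): centre of the flat top face (34 mm across, small dark dot in the middle) of the blue jar's silver top, which is 42 mm across at its rim and 13 mm high. Moves with the top: 93 mm above the bench when fully up, 83 mm when home
- jar_red: loose white glazed pot-bellied jar, with red foot, red shoulder ring and red painted diamonds; foot 54 mm across, belly 66 mm across at 45 mm height, shoulder at 69 mm, about 0.25 to 0.5 kg with its silver top; origin at the centre of its underside, z up; stands upright on the bench
- top_red (a joint): how far the silver metal top of the red jar is pushed down (starts 7 to 10 mm proud and must stay so). joint value in m: 0 = pulled fully up (10 mm proud), 0.010 = fully home (rim down on the jar's shoulder, stop). It slides stiffly straight down on the terracotta-coloured neck: about 5 N moves it, and it stays where it is left; then it meets a hard stop
- press_red (a point): centre of the flat top face (34 mm across, small dark dot in the middle) of the red jar's silver top, which is 42 mm across at its rim and 13 mm high. Moves with the top: 93 mm above the bench when fully up, 83 mm when home
- jar_yellow: loose white glazed pot-bellied jar, with yellow foot, yellow shoulder ring and yellow painted diamonds; foot 54 mm across, belly 66 mm across at 45 mm height, shoulder at 69 mm, about 0.25 to 0.5 kg with its silver top; origin at the centre of its underside, z up; stands upright on the bench
- top_yellow (a joint): how far the silver metal top of the yellow jar is pushed down (already home). joint value in m: 0 = pulled fully up (10 mm proud), 0.010 = fully home (rim down on the jar's shoulder, stop). It slides stiffly straight down on the terracotta-coloured neck: about 5 N moves it, and it stays where it is left; then it meets a hard stop
- press_yellow (a point): centre of the flat top face (34 mm across, small dark dot in the middle) of the yellow jar's silver top, which is 42 mm across at its rim and 13 mm high. Moves with the top: 93 mm above the bench when fully up, 83 mm when home
- jar_black: loose white glazed pot-bellied jar, with black foot, black shoulder ring and black painted diamonds; foot 54 mm across, belly 66 mm across at 45 mm height, shoulder at 69 mm, about 0.25 to 0.5 kg with its silver top; origin at the centre of its underside, z up; stands upright on the bench
- top_black (a joint): how far the silver metal top of the black jar is pushed down (already home). joint value in m: 0 = pulled fully up (10 mm proud), 0.010 = fully home (rim down on the jar's shoulder, stop). It slides stiffly straight down on the terracotta-coloured neck: about 5 N moves it, and it stays where it is left; then it meets a hard stop
- press_black (a point): centre of the flat top face (34 mm across, small dark dot in the middle) of the black jar's silver top, which is 42 mm across at its rim and 13 mm high. Moves with the top: 93 mm above the bench when fully up, 83 mm when home
- cup: loose white ceramic cup with blue and red bands, 72 mm across the rim, 82 mm high; origin at the centre of its underside; bystander
- bowl: loose terracotta bowl, 100 mm across the rim, 50 mm high; origin at the centre of its underside; bystander
- pliers: loose pliers with orange grips lying flat, 150 mm long, 60 mm wide, 12 mm high; origin at the pivot on the bench, jaws along +x; bystander
Mind the look-alikes: they are no part of the job. What is shaped like the jar_green but purple is not meant.

How it is judged (in metres and radians):
At the end, for the whole second after the job is handed in: Green and blue tops home within 1.5 mm; both jars upright, at rest, within 30 mm of their starts; red top still at least 5.5 mm up, yellow and black tops home; those three jars within 10 mm, the cup, bowl and pliers within 20 mm of their starts (value of joint each of top_green, top_blue, top_yellow, top_black above 0.0085 m and value of joint top_red below 0.0045 m and angle between each of jar_green, jar_blue, jar_red, jar_yellow, jar_black's own z axis and vertical below 0.1 rad and height (world z) of each of jar_green, jar_blue, jar_red, jar_yellow, jar_black below 0.006 m and linear speed of each of jar_green, jar_blue, jar_red, jar_yellow, jar_black below 0.02 m/s and distance of each of jar_green, jar_blue from where it was at the start of the episode below 0.03 m and distance of each of jar_red, jar_yellow, jar_black from where it was at the start of the episode below 0.01 m and distance of each of cup, bowl, pliers from where it was at the start of the episode below 0.02 m); the robot touches nothing.
It fails at once if the green or blue jar is pressed or knocked hard (over 40 N) (contact force between any of the fingers, the arm and jar_green above 40 N or contact force between any of the fingers, the arm and jar_blue above 40 N).
It fails at once if the green or blue jar is lifted, tipped or shoved more than 30 mm ((height (world z) of jar_green above 0.01 m or angle between jar_green's own z axis and vertical above 0.3 rad or distance of jar_green from where it was at the start of the episode above 0.03 m) or (height (world z) of jar_blue above 0.01 m or angle between jar_blue's own z axis and vertical above 0.3 rad or distance of jar_blue from where it was at the start of the episode above 0.03 m)).
It fails at once if the red, yellow or black jar is touched or moved ((contact force between any of the fingers, the arm and jar_red above 1 N or distance of jar_red from where it was at the start of the episode above 0.01 m) or (contact force between any of the fingers, the arm and jar_yellow above 1 N or distance of jar_yellow from where it was at the start of the episode above 0.01 m) or (contact force between any of the fingers, the arm and jar_black above 1 N or distance of jar_black from where it was at the start of the episode above 0.01 m)).
It fails at once if the red jar's top is pushed down (value of joint top_red above 0.0045 m).
It fails at once if the cup, bowl or pliers are moved more than 20 mm (distance of any of cup, bowl, pliers from where it was at the start of the episode above 0.02 m).
It also fails if it takes over 38 s, if anything falls off the work surface, if the arm or the gripper's body presses on something with over 40 N, if the wrist force passes 120 N, or if a joint passes its speed limit or range.

### The arm

A 6-joint arm with a two-finger parallel gripper is mounted at the origin on the work surface. World frame = base frame: x ahead of the robot, y to its left, z up, the work surface at z = 0. Lengths are in mm, angles in rad, forces in N, time in s.
With the tool pointing down it reaches from about 300 to 775 mm from the base axis. Payload 14.6 kg.
Tool frame: the origin (TCP) lies at the very end of the fingers, on their centre line; the grasp point (between the pads) lies 19 mm behind it; z points along the fingers, y is the line along which they close (so a half turn about z gives the same grasp; the last joint's range is limited). The gripper opens to 94 mm and grips with 3 to 60 N. Pads are 16 mm wide; open, the fingers measure 119 mm over their backs; the gripper's body (75 mm by 177 mm) begins 78 mm behind the grasp point.
Start: joints at [1.127, 0.3, 1.521, -0, 1.321, -0.067], TCP at [202.367, 511.406, 174.746] pointing down, gripper open.
Joint ranges: [-3.03, 3.03], [-0.79, 2.21], [0.23, 2.52], [-1.04, 4.18], [0, 3.07], [-2.55, 2.55]. Speed limits (rad/s): [2.22, 2.22, 2.57, 3.14, 3.14, 3.14].

### API

Orientations are given as [roll, pitch, yaw] about the fixed x, y, z axes, in that order (R = Rz(yaw) Ry(pitch) Rx(roll)).
In Python, from cell import manip, eyes, ticket gives the robot as it stands. The module is installed in compiled form; this text tells all that it offers.
- The arm moves only by the tool arm_command, never from a script. Its argument "plan" is a list of rows, each a list of 5 numbers: the opening, from -1 (shut) to 1 (fully open), then the shift along the tool's x, y, z in m, then the turn about the tool's z in rad. In form: [[jaw, dx, dy, dz, roll], ...]. A call has 1 to 20 rows; each row shifts and turns the commanded pose from where the row before left it, along the tool's axes as they then stand; what a row does not reach is not made up. A row lasts 1/8 s, in which the tool goes at most 62.5 mm and 10.7 degrees, less where a joint would pass 70% of its speed; a pose out of reach is approached as far as the arm can. A call is refused whole if a number of a shift passes 0.0625 or a number of a turn 0.188, either way. A call with a gripper value outside its range is refused whole. The fingers move at their own pace and stop on an object; "newtons" is the grip in N (left out, the last holds). Time passes only in rows, so rows that do not move let the fingers close. It gives the time, the measured TCP pose, the force, the opening and the grip force at its end, in the units of the state.
- manip.read_state(): the state, without advancing time (a new reading comes with each control period).
- eyes.camera(name): name is "side" or "top"; returns a dict with "img" (384x512x3 uint8, blue, green, red), "z_map" (384x512 float32, mm along the optical axis (not along the pixel's ray), 0 where there is no reading), "fx", "fy", "cx", "cy" (pixels), "eye" and "orientation" of the camera in the world. Camera axes: x right, y down, z forward; pixel columns grow to the right and rows downward; lengths in mm; the calibration is good to about 2 mm. A picture is of the moment at which its call begins.
- ticket.sign_off(): hands the job in; it is judged then, once.
The state is a dict: "clock": time; "joints": joint angles; "qd": joint speeds; "effort": joint torques, N m; "eef_pos": TCP position; "eef_rot": TCP orientation; "wrist_force": force on the tool from outside, world axes, zero at the start; "moment": the same for the moment, N m; "finger_gap": finger opening in mm; "finger_force": force on a finger pad.
Only numpy, scipy, OpenCV 4.12 (cv2) and the standard library are available. Lean on these libraries where they do the work, as an engineer would, in place of code of your own. Each camera call takes 0.05 s, during which the arm holds its last target. There are 200 camera calls.

## Working session

There is one attempt and no reset: what is moved stays moved. The work goes in short steps, Python scripts to look and compute and a tool call to move; the robot and the scene stay as the last step left them, time stands still between calls to the robot, and variables do not carry over. Pictures are saved under pics/ and viewed, at most 10 in all, crops included, and the job is handed in when it is done.

Besides the shell and the picture viewer there is one more tool, called by a JSON object that holds its "api" and its "payload", one argument or row to a line. arm_command: Moves the arm, as the interface text tells. Its arguments: {"type":"object","properties":{"plan":{"type":"array"},"newtons":{"type":"number"}},"required":["plan"]}

```bash
mkdir -p pics; cat > h.py <<'E'
import numpy as np, cv2
from scipy.spatial.transform import Rotation as R
from cell import manip, eyes, ticket
def shot(n):
    c=eyes.camera(n); return c
def world(c):
    z=c["z_map"]; v,u=np.mgrid[:384,:512]
    p=np.dstack([(u-c["cx"])/c["fx"]*z,(v-c["cy"])/c["fy"]*z,z])
    o=np.array(c["orientation"],float)
    M=o if o.shape==(3,3) else R.from_euler("xyz",o).as_matrix()
    w=p@M.T+np.array(c["eye"]); w[z==0]=np.nan
    return w
E
python3 - <<'E'
from h import *
s=manip.read_state(); print({k:np.round(v,3).tolist() for k,v in s.items()})
for n in("top","side"):
    c=shot(n); print(n,c["eye"],c["orientation"],c["fx"])
    cv2.imwrite(f"pics/{n}0.png",c["img"]); w=world(c); np.save(n+"0.npy",w)
    print(np.round(w[::96,::128].reshape(-1,3)).tolist())
E
```

```text
{'clock': 0.0, 'joints': [1.127, 0.3, 1.522, -0.0, 1.321, -0.067], 'qd': [-0.0, -0.001, -0.0, 0.001, -0.002, 0.001], 'effort': [0.002, -53.179, -35.274, 0.071, 0.024, -0.0], 'eef_pos': [202.248, 511.136, 174.179], 'eef_rot': [-3.14, -0.0, 2.765], 'wrist_force': [-0.218, 0.252, -0.701], 'moment': [0.033, 0.005, 0.028], 'finger_force': 0.0, 'finger_gap': 93.806}
top [ 306.63396298   -6.53701986 1326.04039994] [-3.00792528 -0.01453213 -1.57384492] 457.4342162529044
[[1455.0, 1167.0, -761.0], [1449.0, 548.0, -744.0], [1452.0, -67.0, -744.0], [1452.0, -685.0, -739.0], [734.0, 720.0, -4.0], [733.0, 339.0, -1.0], [733.0, -44.0, 4.0], [733.0, -428.0, 4.0], [445.0, 696.0, 4.0], [445.0, 330.0, -1.0], [438.0, -41.0, 65.0], [444.0, -416.0, 3.0], [223.0, 427.0, 488.0], [173.0, 321.0, -2.0], [171.0, -41.0, -4.0], [170.0, -404.0, 3.0]]
side [ 332.32838417 -751.39576243  495.09927021] [-2.07055940e+00  3.48101333e-05 -2.24956939e-01] 360.8701759046819
[[-561.0, 1898.0, 466.0], [251.0, 471.0, 481.0], [852.0, 1386.0, 469.0], [1910.0, 1875.0, 460.0], [-360.0, 982.0, 117.0], [117.0, 1372.0, -2.0], [850.0, 1363.0, -41.0], [2061.0, 1899.0, -235.0], [10.0, -76.0, 173.0], [192.0, 212.0, -2.0], [550.0, 130.0, -2.0], [850.0, -33.0, 48.0], [-22.0, -135.0, -2.0], [218.0, -189.0, -3.0], [457.0, -254.0, 7.0], [685.0, -319.0, 18.0]]
```

View pics/top0.png

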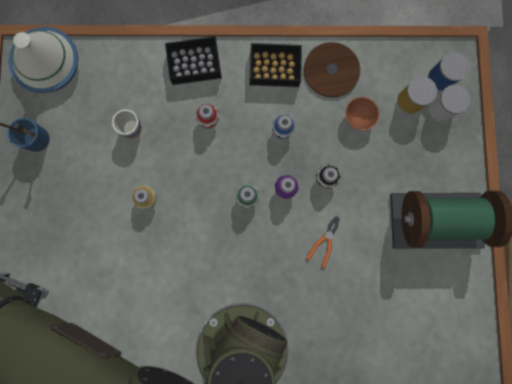

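View pics/side0.png

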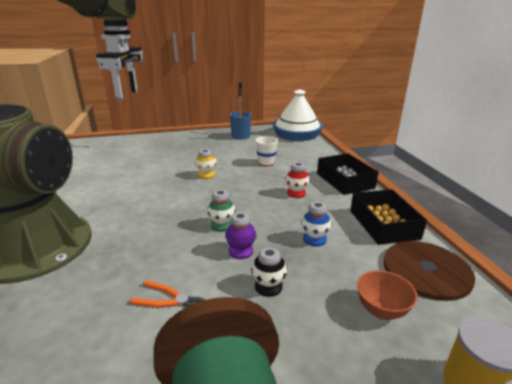

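Top view: green-ringed jar at (247,196), blue at (283,126). Look-alikes are purple (287,187), black (328,176), red (207,116) and yellow (144,197), with the blue brush pot at (28,134). I choose the green and blue jars, then measure and check them in a crop.

```bash
python3 - <<'E'
from h import *
w=np.load("top0.npy"); ws=np.load("side0.npy"); im=cv2.imread("pics/top0.png"); 
J=dict(green=(247,196),blue=(283,126),purple=(287,187),black=(328,176),red=(207,116),yellow=(144,197),cup=(126,123))
for n,(u,v) in J.items():
    q=w[v-16:v+17,u-16:u+17].reshape(-1,3); zt=np.nanmax(q[:,2])
    t=q[q[:,2]>zt-7]
    c=(t.max(0)+t.min(0))/2
    d=np.hypot(*(ws[...,:2]-c[:2]).transpose(2,0,1)); m=(d<45)&(ws[...,2]>60); s=ws[m]
    zs=np.nanpercentile(s[:,2],98) if len(s) else 0; s2=s[s[:,2]>zs-4] if len(s) else s
    print(n,"top",t.mean(0).round(1),"mid",c.round(1),"ext",np.ptp(t,axis=0).round(1),len(t),"medz",np.median(t[:,2]).round(1),"| side",s2.mean(0).round(1) if len(s2) else None,round(float(zs),1))
c=im[90:220,190:345]; cv2.imwrite("pics/crop.png",cv2.resize(c,None,fx=4.5,fy=4.5,interpolation=cv2.INTER_CUBIC))
E
```

```text
green top [429.7 -14.1  96.5] mid [429.2 -15.4  98.2] ext [32.8 32.4  6.8] 37 medz 96.1 | side [427.2 -20.3  90. ] 91.3
blue top [ 628.8 -120.    95.6] mid [ 628.8 -119.6   97. ] ext [35.2 36.1  7. ] 86 medz 94.9 | side [ 626.5 -124.5   90.7] 92.1
purple top [ 455.1 -125.7   96. ] mid [ 454.9 -125.3   97.1] ext [35.4 35.5  7. ] 86 medz 95.7 | side [ 452.  -130.9   90.8] 92.1
black top [ 485.3 -243.6   85.9] mid [ 484.8 -244.9   87.2] ext [34.1 36.1  6.9] 84 medz 85.8 | side [ 482.3 -249.6   81. ] 82.5
red top [661.5  96.9  97.5] mid [660.9  98.7  99.8] ext [31.6 30.1  7. ] 17 medz 97.2 | side [657.4  93.3  88.8] 90.3
yellow top [425.7 273.3  85.4] mid [425.4 272.4  86.4] ext [32.9 33.2  6.8] 100 medz 85.3 | side [423.4 267.4  80.2] 81.8
cup top [632.9 326.1  84.2] mid [631.4 323.6  85.1] ext [70.  70.8  6.8] 85 medz 83.9 | side [629.5 319.2  78.2] 79.8
```

View pics/crop.png

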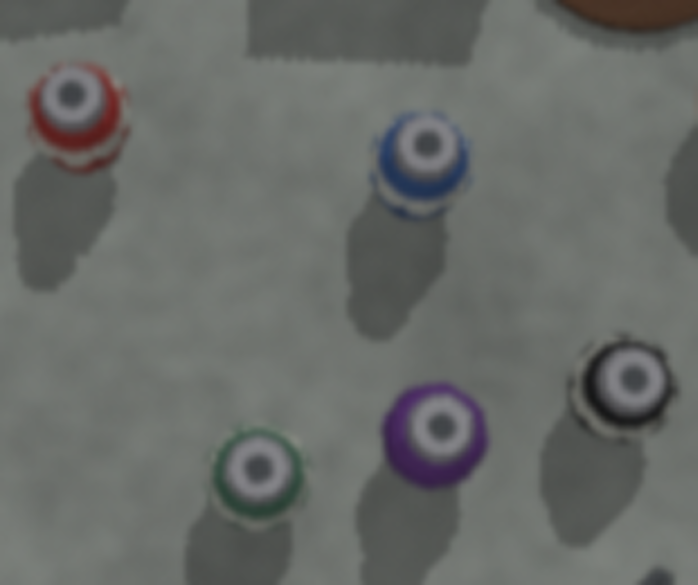

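The crop confirms it: green ring at crop (258,470), blue ring at (427,150), the look-alike is solid purple at (437,430). All extents (33–36 mm) and heights fit. Moving above green with jaws shut.

{"api": "arm_command", "payload": {
  "plan": [
    [-1,-0.027,-0.0271,0,0],
    [-1,-0.027,-0.0271,0,0],
    [-1,-0.027,-0.0271,0,0],
    [-1,-0.027,-0.0271,0,0],
    [-1,-0.027,-0.0271,0,0],
    [-1,-0.027,-0.0271,0,0],
    [-1,-0.027,-0.0271,0,0],
    [-1,-0.027,-0.0271,0,0],
    [-1,-0.027,-0.0271,0,0],
    [-1,-0.027,-0.0271,0,0],
    [-1,-0.027,-0.0271,0,0],
    [-1,-0.027,-0.0271,0,0],
    [-1,-0.027,-0.0271,0,0],
    [-1,-0.027,-0.0271,0,0],
    [-1,-0.027,-0.0271,0,0],
    [-1,0,0,0.05,0],
    [-1,0,0,0,0],
    [-1,0,0,0,0]
  ],
  "newtons": 10
}}

```text
clock: 2.35
eef_pos: [429.8, -15.4, 126.1]
eef_rot: [3.141, 0.001, 2.765]
wrist_force: [-0.7, -0.4, 0.3]
finger_gap: 0.7
finger_force: 0.0
```

```bash
python3 - <<'E'
from h import *
c=shot("side"); cv2.imwrite("pics/s1.png",cv2.resize(c["img"][120:260,160:310],None,fx=4,fy=4,interpolation=cv2.INTER_CUBIC))
M=R.from_euler("xyz",c["orientation"]).as_matrix()
for p in ([429.8,-15.4,126.1],[429.8,-15.4,91]):
    q=M.T@(np.array(p)-c["eye"]); u=q[0]/q[2]*c["fx"]+c["cx"]; v=q[1]/q[2]*c["fy"]+c["cy"]; print(u,v,"crop",(u-160)*4,(v-120)*4, "mm/px",q[2]/c["fx"])
E
```

```text
220.28441027426268 178.1530221769137 crop 241.13764109705073 232.61208870765483 mm/px 2.287857881753088
220.8883793821357 191.61464218329905 crop 243.55351752854278 286.4585687331962 mm/px 2.334468931733727
```

View pics/s1.png

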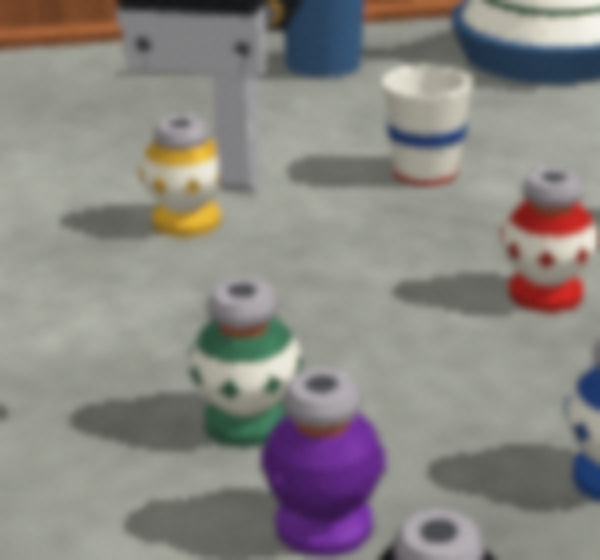

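Dot at crop (242,290), as predicted; but the fingertip shows at (237,188) instead of the predicted (241,233). I'll check it with depth.

```bash
python3 - <<'E'
from h import *
c=shot("side"); w=world(c)
for v in range(140,172,3): print(v,[w[v,u].round(0).tolist() for u in (217,219,222)])
print(manip.read_state()["eef_pos"],manip.read_state()["joints"])
t=shot("top"); wt=world(t); im=t["img"]
m=(abs(wt[...,0]-430)<120)&(abs(wt[...,1]+15)<120)&(wt[...,2]>105); print(np.nanmin(wt[m],0),np.nanmax(wt[m],0))
cv2.imwrite("pics/t1.png",im)
E
```

```text
140 [[425.0, -29.0, 224.0], [429.0, -28.0, 223.0], [436.0, -27.0, 222.0]]
143 [[424.0, -29.0, 217.0], [428.0, -32.0, 218.0], [435.0, -29.0, 216.0]]
146 [[424.0, -27.0, 210.0], [428.0, -32.0, 211.0], [435.0, -30.0, 210.0]]
149 [[424.0, -29.0, 203.0], [428.0, -30.0, 204.0], [434.0, -30.0, 203.0]]
152 [[424.0, -27.0, 196.0], [nan, nan, nan], [434.0, -31.0, 196.0]]
155 [[424.0, -26.0, 188.0], [427.0, -32.0, 190.0], [434.0, -33.0, 190.0]]
158 [[423.0, -29.0, 183.0], [427.0, -31.0, 183.0], [433.0, -33.0, 183.0]]
161 [[423.0, -28.0, 175.0], [427.0, -30.0, 175.0], [433.0, -31.0, 175.0]]
164 [[422.0, -28.0, 168.0], [427.0, -27.0, 167.0], [433.0, -32.0, 168.0]]
167 [[423.0, -21.0, 157.0], [427.0, -22.0, 157.0], [434.0, -22.0, 157.0]]
170 [[462.0, 301.0, -2.0], [469.0, 304.0, -4.0], [478.0, 298.0, -2.0]]
[430.14112026 -15.34951293 126.38175043] [-1.20818496e-01  8.08593378e-02  1.90097802e+00  1.82739401e-05
  1.15740285e+00 -1.31547953e+00]
[ 311.27687077 -107.3857401   257.98203235] [491.55394961  77.32376494 549.41951333]
```

View pics/t1.png

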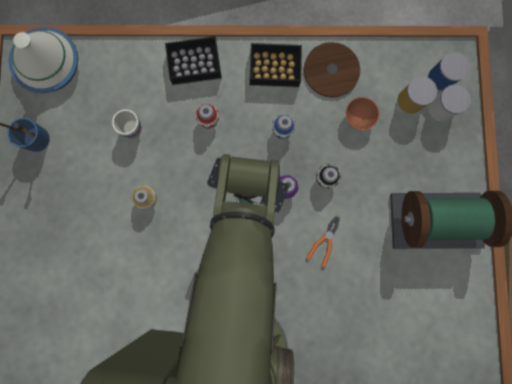

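Side depth puts the visible fingertip at z≈155, while the jar tops read correctly, so the tip seems about 28 mm above the reported TCP. XY agrees. I'll go down in guarded steps and check the start picture as well.

{"api": "arm_command", "payload": {
  "plan": [
    [-1,0,0,0.013,0],
    [-1,0,0,0.013,0],
    [-1,0,0,0,0],
    [-1,0,0,0,0]
  ]
}}

```text
clock: 3.0
eef_pos: [429.4, -15.6, 98.8]
eef_rot: [-3.142, -0.0, 2.765]
wrist_force: [-0.0, 0.5, -0.2]
finger_gap: 0.7
finger_force: 0.0
```

```bash
python3 - <<'E'
from h import *
w=np.load("side0.npy"); 
a=w[...,:]; m=(abs(a[...,0]-202)<70)&(abs(a[...,1]-511)<80)&(a[...,2]>100); print("start tip z",np.nanpercentile(a[m][:,2],[0,1,3]))
c=shot("side"); w=world(c)
m=(abs(w[...,0]-430)<25)&(abs(w[...,1]+15)<30)&(w[...,2]>96); z=w[m][:,2]; print("now",np.percentile(z,[0,1,3,6,10]))
for v in range(160,192,2): print(v,w[v,220].round(0).tolist())
E
```

```text
start tip z [201.33003753 207.49051082 218.61273789]
now [128.15539902 130.46344349 135.45294088 140.60733166 146.18034662]
160 [429.0, -29.0, 177.0]
162 [429.0, -31.0, 173.0]
164 [429.0, -29.0, 167.0]
166 [429.0, -27.0, 162.0]
168 [428.0, -28.0, 158.0]
170 [428.0, -33.0, 155.0]
172 [428.0, -30.0, 148.0]
174 [427.0, -31.0, 144.0]
176 [427.0, -30.0, 139.0]
178 [428.0, -24.0, 131.0]
180 [461.0, 227.0, -2.0]
182 [459.0, 217.0, -3.0]
184 [457.0, 203.0, -3.0]
186 [nan, nan, nan]
188 [453.0, 177.0, -2.0]
190 [429.0, -4.0, 90.0]
```

The tip offset of about 28 mm was already there at the start, so contact is expected at reported z≈63 and home at about 55. Approaching, then guarded steps.

{"api": "arm_command", "payload": {
  "plan": [
    [-1,0,0,0.01,0],
    [-1,0,0,0.01,0],
    [-1,0,0,0.005,0],
    [-1,0,0,0.002,0],
    [-1,0,0,0.001,0],
    [-1,0,0,0,0]
  ]
}}

```text
clock: 3.8
eef_pos: [429.5, -15.6, 70.9]
eef_rot: [3.142, 0.0, 2.765]
wrist_force: [0.5, -0.6, -0.4]
finger_gap: 0.3
finger_force: 0.0
```

{"api": "arm_command", "payload": {
  "plan": [
    [-1,0,0,0.001,0],
    [-1,0,0,0.001,0],
    [-1,0,0,0.001,0],
    [-1,0,0,0.001,0],
    [-1,0,0,0.001,0],
    [-1,0,0,0.001,0],
    [-1,0,0,0.001,0]
  ]
}}

```text
clock: 4.68
eef_pos: [429.4, -15.6, 63.7]
eef_rot: [3.142, -0.0, 2.765]
wrist_force: [-0.6, -1.1, 0.2]
finger_gap: 0.2
finger_force: 0.0
```

{"api": "arm_command", "payload": {
  "plan": [
    [-1,0,0,0.001,0],
    [-1,0,0,0.001,0],
    [-1,0,0,0.001,0]
  ]
}}

```text
clock: 5.05
eef_pos: [429.5, -15.6, 60.9]
eef_rot: [3.142, 0.0, 2.765]
wrist_force: [-1.5, 0.8, 4.3]
finger_gap: 0.4
finger_force: 2.4
```

{"api": "arm_command", "payload": {
  "plan": [
    [-1,0,0,0.001,0],
    [-1,0,0,0.001,0]
  ]
}}

```text
clock: 5.3
eef_pos: [429.4, -15.6, 58.8]
eef_rot: [3.142, 0.0, 2.765]
wrist_force: [-1.6, -1.3, 5.1]
finger_gap: 0.7
finger_force: 2.4
```

{"api": "arm_command", "payload": {
  "plan": [
    [-1,0,0,0.001,0]
  ]
}}

```text
clock: 5.42
eef_pos: [429.4, -15.6, 57.7]
eef_rot: [3.142, 0.0, 2.765]
wrist_force: [-0.8, 0.4, 5.1]
finger_gap: 0.8
finger_force: 2.4
```

In contact, the top is sliding at about 5 N.

{"api": "arm_command", "payload": {
  "plan": [
    [-1,0,0,0.001,0]
  ]
}}

```text
clock: 5.55
eef_pos: [429.4, -15.6, 56.7]
eef_rot: [3.142, 0.0, 2.765]
wrist_force: [-0.7, -0.1, 5.2]
finger_gap: 0.7
finger_force: 2.4
```

{"api": "arm_command", "payload": {
  "plan": [
    [-1,0,0,0.001,0]
  ]
}}

```text
clock: 5.68
eef_pos: [429.4, -15.6, 55.7]
eef_rot: [3.142, 0.0, 2.765]
wrist_force: [-0.3, -0.3, 4.6]
finger_gap: 0.3
finger_force: 2.4
```

{"api": "arm_command", "payload": {
  "plan": [
    [-1,0,0,0.0005,0]
  ]
}}

```text
clock: 5.8
eef_pos: [429.4, -15.6, 55.2]
eef_rot: [3.142, 0.0, 2.765]
wrist_force: [0.5, 0.1, 3.8]
finger_gap: 0.2
finger_force: 2.3
```

{"api": "arm_command", "payload": {
  "plan": [
    [-1,0,0,0.0005,0]
  ]
}}

```text
clock: 5.92
eef_pos: [429.4, -15.6, 54.7]
eef_rot: [3.142, 0.0, 2.765]
wrist_force: [-0.5, 0.8, 4.3]
finger_gap: 0.5
finger_force: 2.3
```

{"api": "arm_command", "payload": {
  "plan": [
    [-1,0,0,0.0005,0]
  ]
}}

```text
clock: 6.05
eef_pos: [429.4, -15.6, 54.2]
eef_rot: [3.142, 0.0, 2.765]
wrist_force: [-0.8, -0.2, 4.5]
finger_gap: 0.5
finger_force: 2.3
```

{"api": "arm_command", "payload": {
  "plan": [
    [-1,0,0,0.0005,0]
  ]
}}

```text
clock: 6.18
eef_pos: [429.4, -15.6, 53.8]
eef_rot: [3.142, 0.0, 2.765]
wrist_force: [-1.8, 0.5, 3.9]
finger_gap: 0.2
finger_force: 2.3
```

{"api": "arm_command", "payload": {
  "plan": [
    [-1,0,0,0.0005,0]
  ]
}}

```text
clock: 6.3
eef_pos: [429.4, -15.6, 53.2]
eef_rot: [3.142, 0.0, 2.765]
wrist_force: [-1.0, 0.1, 4.4]
finger_gap: 0.8
finger_force: 2.3
```

{"api": "arm_command", "payload": {
  "plan": [
    [-1,0,0,0.0005,0]
  ]
}}

```text
clock: 6.42
eef_pos: [429.4, -15.6, 52.7]
eef_rot: [-3.142, 0.0, 2.765]
wrist_force: [0.6, -0.1, 3.9]
finger_gap: 0.7
finger_force: 2.3
```

{"api": "arm_command", "payload": {
  "plan": [
    [-1,0,0,0.0005,0]
  ]
}}

```text
clock: 6.55
eef_pos: [429.5, -15.6, 52.5]
eef_rot: [3.142, 0.0, 2.765]
wrist_force: [-3.2, 0.8, 11.4]
finger_gap: 0.2
finger_force: 6.2
```

The force has jumped to 11 N at the hard stop. One tiny step to confirm, then withdraw.

{"api": "arm_command", "payload": {
  "plan": [
    [-1,0,0,0.0003,0]
  ]
}}

```text
clock: 6.68
eef_pos: [429.6, -15.6, 52.4]
eef_rot: [3.141, 0.001, 2.765]
wrist_force: [-4.0, -0.0, 15.6]
finger_gap: 0.5
finger_force: 7.5
```

{"api": "arm_command", "payload": {
  "plan": [
    [-1,0,0,-0.002,0],
    [-1,0,0,-0.01,0],
    [-1,0,0,-0.03,0],
    [-1,0,0,-0.04,0],
    [-1,0,0,0,0]
  ]
}}

```text
clock: 7.3
eef_pos: [430.7, -15.7, 136.6]
eef_rot: [3.14, 0.005, 2.765]
wrist_force: [-0.1, -0.3, -0.3]
finger_gap: 0.3
finger_force: 0.0
```

{"api": "arm_command", "payload": {
  "plan": [
    [-1,-0.0248,-0.0026,0,0],
    [-1,-0.0248,-0.0026,0,0],
    [-1,-0.0248,-0.0026,0,0],
    [-1,-0.0248,-0.0026,0,0],
    [-1,-0.0248,-0.0026,0,0],
    [-1,-0.0248,-0.0026,0,0],
    [-1,-0.0248,-0.0026,0,0],
    [-1,-0.0248,-0.0026,0,0],
    [-1,-0.0248,-0.0026,0,0],
    [-1,0,0,0.02,0],
    [-1,0,0,0.02,0],
    [-1,0,0,0,0],
    [-1,0,0,0,0]
  ]
}}

```text
clock: 8.93
eef_pos: [628.5, -119.5, 94.5]
eef_rot: [3.142, 0.0, 2.765]
wrist_force: [0.0, -0.3, -0.1]
finger_gap: 0.5
finger_force: 0.0
```

```bash
python3 - <<'E'
from h import *
c=shot("side"); w=world(c); cv2.imwrite("pics/s2.png",cv2.resize(c["img"][120:270,180:350],None,fx=4,fy=4,interpolation=cv2.INTER_CUBIC))
m=(abs(w[...,0]-629)<25)&(abs(w[...,1]+120)<30)&(w[...,2]>100); p=w[m]; print("tip",np.percentile(p[:,2],[0,2]),np.median(p,0))
for n,g in dict(green=(429.5,-15.5),blue=(629,-120),red=(661,97)).items():
    m=(np.hypot(w[...,0]-g[0],w[...,1]-g[1])<40)&(w[...,2]>60)&(w[...,2]<100); print(n,np.percentile(w[m][:,2],[90,98]))
E
```

```text
tip [121.70166044 128.38317355] [ 620.06539454 -134.7900161   187.20555394]
green [81.04499031 82.05838477]
blue [91.09636443 92.04552616]
red [89.29557783 90.14423658]
```

View pics/s2.png

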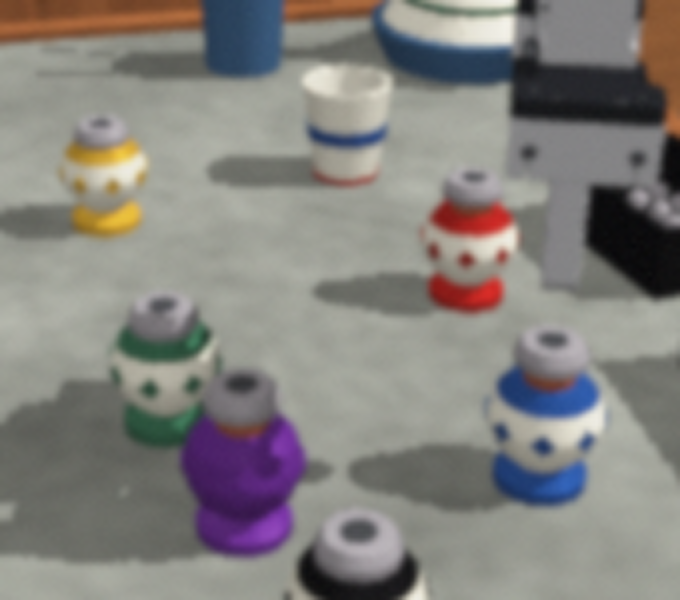

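Green is home (top at 82 mm, like yellow and black) and upright at (162,300). The fingertip at (562,285) is over the blue dot at (552,340) to within about 3 mm, so I'll press.

{"api": "arm_command", "payload": {
  "plan": [
    [-1,0,0,0.01,0],
    [-1,0,0,0.01,0],
    [-1,0,0,0.005,0],
    [-1,0,0,0.002,0],
    [-1,0,0,0.001,0],
    [-1,0,0,0.001,0],
    [-1,0,0,0.001,0]
  ]
}}

```text
clock: 9.85
eef_pos: [628.4, -119.5, 64.1]
eef_rot: [3.142, 0.0, 2.765]
wrist_force: [-0.4, -0.1, 0.4]
finger_gap: 0.4
finger_force: 0.0
```

{"api": "arm_command", "payload": {
  "plan": [
    [-1,0,0,0.001,0],
    [-1,0,0,0.001,0],
    [-1,0,0,0.001,0]
  ]
}}

```text
clock: 10.22
eef_pos: [628.5, -119.5, 61.4]
eef_rot: [3.142, 0.001, 2.765]
wrist_force: [-1.7, 0.7, 5.5]
finger_gap: 0.5
finger_force: 2.4
```

{"api": "arm_command", "payload": {
  "plan": [
    [-1,0,0,0.001,0],
    [-1,0,0,0.001,0]
  ]
}}

```text
clock: 10.48
eef_pos: [628.4, -119.5, 59.1]
eef_rot: [3.142, 0.0, 2.765]
wrist_force: [-1.6, 0.3, 5.1]
finger_gap: 0.6
finger_force: 2.4
```

{"api": "arm_command", "payload": {
  "plan": [
    [-1,0,0,0.001,0],
    [-1,0,0,0.001,0],
    [-1,0,0,0.001,0]
  ]
}}

```text
clock: 10.85
eef_pos: [628.4, -119.5, 55.9]
eef_rot: [3.142, 0.0, 2.765]
wrist_force: [-0.7, 0.1, 5.2]
finger_gap: 0.4
finger_force: 2.4
```

{"api": "arm_command", "payload": {
  "plan": [
    [-1,0,0,0.001,0]
  ]
}}

```text
clock: 10.98
eef_pos: [628.4, -119.5, 54.9]
eef_rot: [3.142, 0.0, 2.765]
wrist_force: [-0.1, -0.3, 5.1]
finger_gap: 0.3
finger_force: 2.4
```

{"api": "arm_command", "payload": {
  "plan": [
    [-1,0,0,0.001,0]
  ]
}}

```text
clock: 11.1
eef_pos: [628.4, -119.5, 53.9]
eef_rot: [3.142, 0.0, 2.765]
wrist_force: [0.0, 0.6, 4.5]
finger_gap: 0.5
finger_force: 2.4
```

{"api": "arm_command", "payload": {
  "plan": [
    [-1,0,0,0.0005,0]
  ]
}}

```text
clock: 11.22
eef_pos: [628.4, -119.5, 53.4]
eef_rot: [3.142, 0.0, 2.765]
wrist_force: [-0.7, -0.3, 5.6]
finger_gap: 0.5
finger_force: 2.3
```

{"api": "arm_command", "payload": {
  "plan": [
    [-1,0,0,0.0005,0]
  ]
}}

```text
clock: 11.35
eef_pos: [628.4, -119.5, 52.9]
eef_rot: [3.142, 0.0, 2.765]
wrist_force: [-0.9, 0.5, 4.7]
finger_gap: 0.6
finger_force: 2.3
```

{"api": "arm_command", "payload": {
  "plan": [
    [-1,0,0,0.0005,0]
  ]
}}

```text
clock: 11.48
eef_pos: [628.4, -119.5, 52.5]
eef_rot: [3.142, 0.0, 2.765]
wrist_force: [-0.4, 0.5, 9.2]
finger_gap: 0.5
finger_force: 4.3
```

{"api": "arm_command", "payload": {
  "plan": [
    [-1,0,0,0.0003,0]
  ]
}}

```text
clock: 11.6
eef_pos: [628.4, -119.5, 52.5]
eef_rot: [3.142, 0.0, 2.765]
wrist_force: [-2.2, 0.5, 9.0]
finger_gap: 0.7
finger_force: 4.7
```

{"api": "arm_command", "payload": {
  "plan": [
    [-1,0,0,0.0003,0]
  ]
}}

```text
clock: 11.72
eef_pos: [628.5, -119.5, 52.5]
eef_rot: [3.141, 0.001, 2.765]
wrist_force: [-2.0, -0.1, 11.8]
finger_gap: 0.6
finger_force: 5.8
```

{"api": "arm_command", "payload": {
  "plan": [
    [-1,0,0,-0.002,0],
    [-1,0,0,-0.01,0],
    [-1,0,0,-0.03,0],
    [-1,0,0,-0.05,0],
    [-1,0,0,-0.04,0],
    [-1,0,0,0,0],
    [-1,0,0,0,0],
    [-1,0,0,0,0]
  ]
}}

```text
clock: 12.72
eef_pos: [627.8, -119.4, 182.5]
eef_rot: [-3.141, -0.002, 2.765]
wrist_force: [-0.5, 0.1, 0.4]
finger_gap: 0.8
finger_force: 0.0
```

```bash
python3 - <<'E'
from h import *
c=shot("side"); w=world(c); cv2.imwrite("pics/s3.png",c["img"])
for n,g in dict(green=(429.5,-15.5),blue=(629,-120),red=(661,97),black=(485,-244),yellow=(425,273)).items():
    m=(np.hypot(w[...,0]-g[0],w[...,1]-g[1])<40)&(w[...,2]>60)&(w[...,2]<100); p=w[m]; print(n,np.percentile(p[:,2],[90,98]),p[p[:,2]>np.percentile(p[:,2],98)-4].mean(0).round(1))
E
```

```text
green [81.14365776 81.90228598] [427.2 -20.5  80.5]
blue [81.17357481 81.88485786] [ 626.2 -124.9   80.5]
red [89.68900523 90.27753363] [657.9  93.1  89.2]
black [81.67193518 82.47173917] [ 482.4 -249.4   81.1]
yellow [80.39485789 81.43115001] [424.2 268.5  79.9]
```

View pics/s3.png

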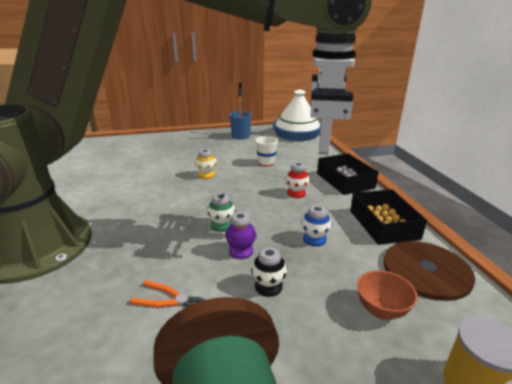

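Green (221,212) and blue (316,226) are home at 82 mm and haven't moved. Red is still up, and the hand is clear.

```bash
python3 -c "
from h import *
print(ticket.sign_off())"
```

```text
the job is handed in; nothing more can be done
None
```

The green and blue tops are pressed fully home, with no more than about 16 N at the wrist; both jars stand where they were, the red top is still up, the hand is clear, and the job is handed in (no verdict was returned).

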